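# Move the stamps up in the mail desk's stamp tray

### The arm

A 7-joint arm with a two-finger parallel gripper is mounted at the origin on the work surface. World frame = base frame: x ahead of the robot, y to its left, z up, the work surface at z = 0. Lengths are in m, angles in rad, forces in N, time in s.
With the tool pointing down it reaches from about 0.4 to 0.85 m from the base axis. Payload 4.5 kg.
Tool frame: the origin (TCP) lies between the finger pads; the fingertips stand 19 mm ahead of it and the grasp point (between the pads) is the TCP (r.nose_length is the distance from the TCP to the fingertips, in m); z points along the fingers, x is the direction in which the jaws open and shut, and the axes are right-handed (so a half turn about z gives the same grasp; the last joint's range is limited). The gripper opens to 88 mm and grips with 3 to 60 N. Pads are 18 mm wide; open, the fingers measure 123 mm over their backs; the gripper's body (75 mm by 187 mm) begins 45 mm behind the grasp point.
Start: joints at [1.283, 0.689, -0.195, 1.565, 0.157, 0.902, -0.215], TCP at [0.198, -0.593, 0.258] pointing down, gripper open.
Joint ranges: [-3.01, 3.01], [-0.46, 2.08], [-1.47, 1.51], [0.13, 2.56], [-1, 4.14], [0.04, 2.09], [-2.66, 2.66]. Speed limits (rad/s): [2.57, 2.57, 3.14, 3.14, 3.14, 3.14, 3.14].

### API

Orientations are given as a unit quaternion [x, y, z, w].
In Python, from plant import get_state, vision, r gives the robot as it stands.
- The arm moves only by the tool play_rows, never from a script. Its argument "deltas" is a list that holds one entry, the list of rows, each a list of 7 numbers: the gripper command: -1 is fully open, 1 is shut, values between are in proportion, then the shift along the tool's x, y, z normalised to -1 to 1, where 1 is 300 mm, then the turn, a rotation vector about the tool's x, y, z normalised to -1 to 1, where 1 is pi rad. A call has 1 to 5 rows; each row is the pose to reach, as a shift and turn from the pose measured when the call began, along the tool's axes at that moment, turning the shorter way round; what a row does not reach only later rows make up. A row lasts 1/8 s, in which the tool goes at most 62.5 mm and 10.7 degrees, less where a joint would pass 70% of its speed; a pose out of reach is approached as far as the arm can. A call with a number of a shift or a turn outside -1 to 1 is refused whole. A call with a gripper value outside its range is refused whole. The fingers move at their own pace and stop on an object; "force" is the grip in N (left out, the last holds). Time passes only in rows, so rows that repeat a pose let the fingers close. It gives the time, the measured TCP pose, the force and the opening at its end, in the units of the state.
- get_state(): the state, without advancing time (a new reading comes with each control period).
- vision.snapshot(name): name is "scene" or "top" or "wrist"; returns the picture (480x640x3 uint8, red, green, blue); there is no depth.
- vision.camera_model(name): a dict with "vfov" (degrees; the focal length in pixels is half the picture's height over the tangent of half this angle, whatever the lens; pixels are square), "cx", "cy" (the principal point, pixels), "world_to_cam" (4x4, takes a point from world to camera coordinates). Camera axes: x right, y up, looking along -z (the intrinsics and any distortion apply to the point x, -y, -z); pixel columns grow to the right and rows downward; lengths in m; the calibration is good to about 2 mm. A picture is of the moment at which its call begins: read the wrist's pose just before it. camera_model takes no time and is no camera call; for the wrist camera it gives the pose at the moment of the call.
- r.finish_job(): hands the job in, once; it reports no verdict.
The state is a dict: "clock": time; "q": joint angles; "qd": joint speeds; "joint_torque": joint torques, N m; "tool_pos": TCP position; "eef_rot": TCP orientation; "contact_force": force on the tool from outside, world axes, zero at the start; "moment": the same for the moment, N m; "opening": opening from 0.0 (shut) to 1.0 (fully open).
Only numpy, scipy, OpenCV 4.12 (cv2) and the standard library are available. Lean on these libraries where they do the work, as an engineer would, in place of code of your own. Each camera call takes 0.05 s, during which the arm holds its last target.

### The job

In the four-bay stamp tray, slide the square blue stamp into the empty bay with the black ink felt, then slide the yellow stamp into the bay that the blue one has left. The stamps are inked, so keep them flat on the tray floor (slide, never lift) and leave the red stamp in its bay; each moved stamp should end in the middle of its bay, standing free.

Things in the scene. Friction and masses are not known exactly. Their poses are not given: they have to be found in the camera images.
- tray: White square tray fixed to the desk, turned any way: 188 mm square, 176 inside, floor 6 mm and grey rim 16 mm above the desk. Origin: centre of underside; x, y along its sides, z up. 2 x 2 bays without walls between, centres at (x, y) = (+-43, +-43) mm. Empty bay with flush black felt: (-43, -43). Yellow starts at (+43, +43); blue and red in the other two, either way round.
- blue_stamp_grip (a point): Blue square hand stamp in the tray (not the round-based blue one on the desk): base 80 x 80 x 14 mm, its sides parallel to the tray's; round upright grip 24 mm in diameter from its middle to 70 mm above the underside; about 0.2 kg, loose, slides easily. The point is on the grip's axis, 42 mm above the underside; z up.
- yellow_stamp_grip (a point): Yellow square hand stamp in the tray, diagonally opposite the empty bay: base 80 x 80 x 14 mm, its sides parallel to the tray's; round upright grip 24 mm in diameter from its middle to 70 mm above the underside; about 0.2 kg, loose, slides easily. The point is on the grip's axis, 42 mm above the underside; z up.
- red_stamp_grip (a point): Red square hand stamp in the tray, to be left where it is: base 80 x 80 x 14 mm, its sides parallel to the tray's; round upright grip 24 mm in diameter from its middle to 70 mm above the underside; about 0.2 kg, loose, slides easily. The point is on the grip's axis, 42 mm above the underside; z up.
There are look-alikes about, which are no part of the job. What is meant by the part that bears yellow_stamp_grip is not green or turquoise, and is the smaller of those in its own colour.

How it is judged:
By the outcome, as a careful person would: the job done as asked, in the order asked, and still so for the second after the job is handed in, with the robot touching nothing.
It also fails if it takes over 45 s, if anything falls off the work surface, if the arm or the gripper's body presses on something with over 40 N, if the wrist force passes 120 N, or if a joint passes its speed limit or range.

## Working session

There is one attempt and no reset: what is moved stays moved. The work goes in short steps, Python scripts to look and compute and a tool call to move; the robot and the scene stay as the last step left them, time stands still between calls to the robot, and variables do not carry over. Pictures are saved under pics/ and viewed, and the job is handed in when it is done.

Besides the shell and the picture viewer there is one more tool, called after ">>>" as name(argument=value, ...) on one line, values as JSON. play_rows: Moves the arm, as the interface text tells. Scaled input: -1 to 1 covers 300 mm each way for a shift and pi rad each way for a turn. Its arguments: {"type":"object","properties":{"deltas":{"type":"array"},"force":{"type":"number"}},"required":["deltas"]}

```bash
ls; mkdir -p pics; python3 - <<'E'
from plant import get_state, vision, r
import cv2
for n in ("scene","top"):
    cv2.imwrite(f"pics/{n}0.png",vision.snapshot(n)[:,:,::-1])
    m=vision.camera_model(n); print(n,m)
s=get_state(); print(s["clock"],s["tool_pos"],s["eef_rot"],s["opening"],s["contact_force"])
E
```

```text
pics
scene {'vfov': 52.47573767754349, 'cx': 329.9769567987357, 'cy': 239.2922645191638, 'world_to_cam': array([[ 0.65969945,  0.7515121 , -0.00511764, -0.3333868 ],
       [-0.48927758,  0.43465114,  0.75609909,  0.15497961],
       [ 0.570442  , -0.49629421,  0.65443715, -1.26131548],
       [ 0.        ,  0.        ,  0.        ,  1.        ]])}
top {'vfov': 50.487614600045575, 'cx': 318.32934733922224, 'cy': 244.3610186219741, 'world_to_cam': array([[ 0.02407382, -0.99965534,  0.01047137, -0.00347892],
       [ 0.9915614 ,  0.02521093,  0.12716291, -0.48142067],
       [-0.12738308,  0.00732171,  0.99182657, -0.95652131],
       [ 0.        ,  0.        ,  0.        ,  1.        ]])}
0.1 [ 0.19745189 -0.59245197  0.25698146] [ 8.11265369e-01 -5.84677553e-01 -6.91072301e-04 -4.27504916e-04] 1.0005986650748062 [ 0.36030059 -0.57778803 -0.28068176]
```

View pics/scene0.png

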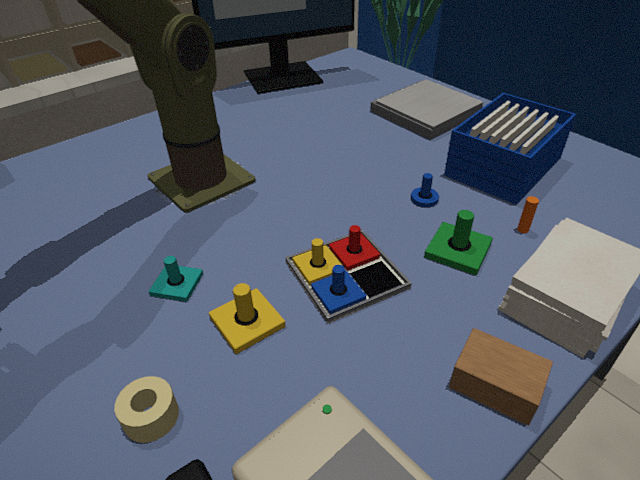

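View pics/top0.png

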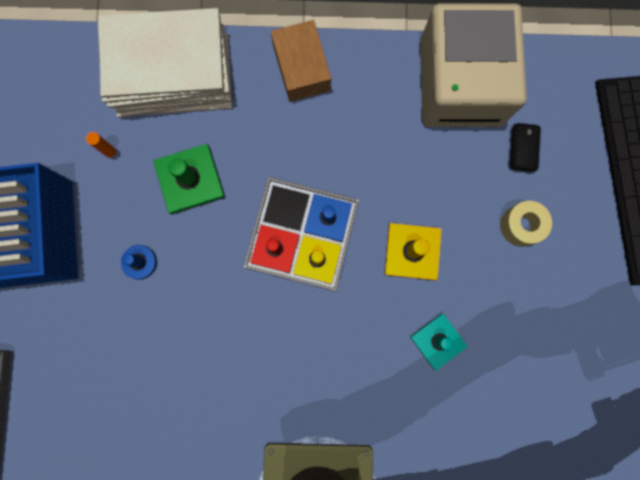

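The tray is in the middle of the desk. In the top view the felt bay is at (286,207), blue at (328,215), red at (275,248) and the yellow stamp in the tray at (317,258). The larger yellow stamp at (415,250) and the round blue one at (137,262) are decoys.

```bash
cat > h.py <<'E'
import numpy as np, cv2
from plant import get_state, vision, r
def cast(n,uv,z,m=None):
    m=m or vision.camera_model(n); f=240/np.tan(np.radians(m["vfov"]/2))
    W=np.array(m["world_to_cam"]); R,t=W[:3,:3],W[:3,3]; c=-R.T@t
    d=R.T@np.array([(uv[0]-m["cx"])/f,-(uv[1]-m["cy"])/f,-1]); return c+d*(z-c[2])/d[2]
def proj(n,p,m=None):
    m=m or vision.camera_model(n); f=240/np.tan(np.radians(m["vfov"]/2))
    p=(np.array(m["world_to_cam"])@np.r_[p,1])[:3]; return np.array([m["cx"]+f*p[0]/-p[2],m["cy"]-f*p[1]/-p[2]])
E
python3 - <<'E'
import cv2
for n,(x0,y0,x1,y1) in {"scene":(270,215,425,330),"top":(235,170,370,300)}.items():
    im=cv2.imread(f"pics/{n}0.png")[y0:y1,x0:x1]
    cv2.imwrite(f"pics/{n}0c.png",cv2.resize(im,None,fx=4.5,fy=4.5,interpolation=cv2.INTER_CUBIC)[:600])
E
python3 - <<'E'
from h import *
im=cv2.imread("pics/top0.png"); hsv=cv2.cvtColor(im,cv2.COLOR_BGR2HSV)
g=((hsv[...,1]<70)).astype(np.uint8)*255
roi=np.zeros_like(g); roi[170:300,235:370]=g[170:300,235:370]
# fill: everything in the tray, desk = blue hue 100-125 mid sat
desk=cv2.inRange(hsv,(105,60,60),(125,150,255)); 
m=np.zeros_like(g); m[170:300,235:370]=255-desk[170:300,235:370]
c=max(cv2.findContours(m,cv2.RETR_EXTERNAL,cv2.CHAIN_APPROX_NONE)[0],key=cv2.contourArea)
rc=cv2.minAreaRect(c); box=cv2.boxPoints(rc); print(rc)
P=np.array([cast("top",b,0.016) for b in box]); print(P.round(4)); print([round(float(np.linalg.norm(P[i]-P[i-1])),4) for i in range(4)],P.mean(0))
for nm,px in (("desk",(380,150)),("red",(262,240)),("blue",(345,225)),("yel",(330,270)),("rim",(300,185))): print(nm,hsv[px[1],px[0]])
E
```

```text
((300.5294189453125, 233.38235473632812), (97.25678253173828, 95.55902862548828), 14.03624439239502)
[[ 0.433   0.1568  0.016 ]
 [ 0.62    0.1185  0.016 ]
 [ 0.5768 -0.0711  0.016 ]
 [ 0.3916 -0.0285  0.016 ]]
[0.1899, 0.1908, 0.1945, 0.1901] [0.50535258 0.04391614 0.016     ]
desk [111  87 143]
red [  2 208 205]
blue [109 155 166]
yel [ 28 242 203]
rim [115  23 124]
```

View pics/top0c.png

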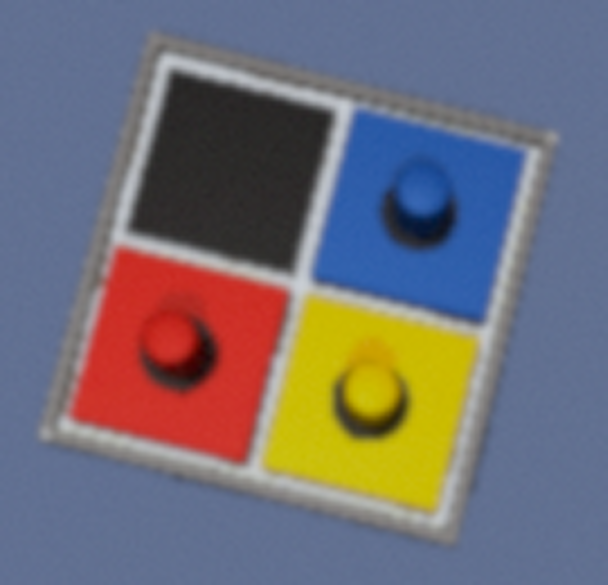

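View pics/scene0c.png

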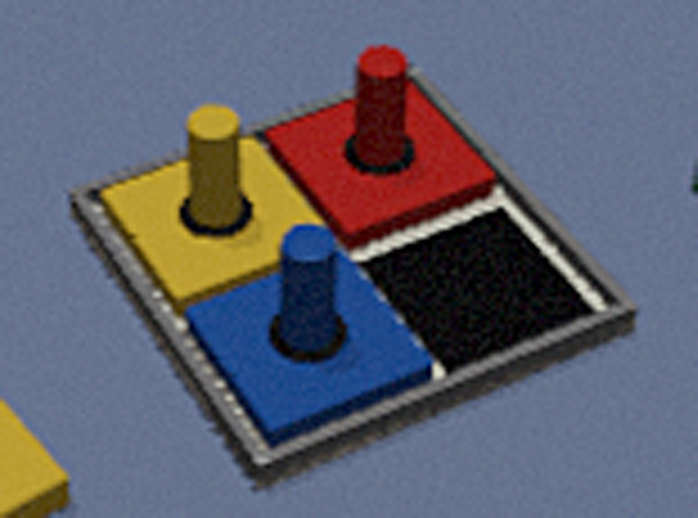

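Blue's base is up and right of tray centre, next to the felt, and yellow is below blue. Next I'll cast the base contours onto the z = 0.020 plane and the tray rim onto z = 0.016.

```bash
cat >> h.py <<'E'
HS={"red":[((0,170,60),(8,255,255)),((172,170,60),(180,255,255))],"blue":[((104,165,50),(118,255,255))],"yel":[((20,165,60),(34,255,255))]}
def rect(n,im,col,roi,z):
    hsv=cv2.cvtColor(im,cv2.COLOR_BGR2HSV); x0,y0,x1,y1=roi
    m=np.zeros(im.shape[:2],np.uint8)
    for a,b in HS[col]: m|=cv2.inRange(hsv,a,b)
    k=np.zeros_like(m); k[y0:y1,x0:x1]=m[y0:y1,x0:x1]
    c=max(cv2.findContours(k,cv2.RETR_EXTERNAL,cv2.CHAIN_APPROX_NONE)[0],key=cv2.contourArea)
    M=vision.camera_model(n)
    P=np.array([cast(n,p[0],z,M)[:2]*1000 for p in c],np.float32)
    (cx,cy),(w,h),a=cv2.minAreaRect(P); return np.round([cx,cy,w,h,a],1)
E
python3 - <<'E'
from h import *
im=cv2.imread("pics/top0.png")
for c in HS: print(c,rect("top",im,c,(235,170,370,300),0.020))
hsv=cv2.cvtColor(im,cv2.COLOR_BGR2HSV)
# felt
m=np.zeros(im.shape[:2],np.uint8); m[175:235,255:315]=(hsv[175:235,255:315,2]<75)*255
c=max(cv2.findContours(m,0,1)[0],key=cv2.contourArea)
print("felt",cv2.minAreaRect(np.array([cast("top",p[0],.006)[:2]*1000 for p in c],np.float32)))
M=vision.camera_model("top");W=M["world_to_cam"];print("cam",-W[:3,:3].T@W[:3,3])
M=vision.camera_model("scene");W=M["world_to_cam"];print("cam",-W[:3,:3].T@W[:3,3])
# scene: rim corners by eye from crop
k=4.5
for nm,p in {"L":(72,195),"bot":(262,465),"R":(634,312),"top":(414,70)}.items():
    print(nm,cast("scene",(270+p[0]/k,215+p[1]/k),.016).round(4))
for nm,p in {"blue":(308,240),"yel":(214,122),"red":(382,62)}.items():
    print(nm,"scene top",cast("scene",(270+p[0]/k,215+p[1]/k),.076).round(4))
for nm,p in {"blue":(421,187),"yel":(370,392),"red":(170,335)}.items():
    print(nm,"top top",cast("top",(235+p[0]/k,170+p[1]/k),.076).round(4))
E
```

```text
red [473.   93.6  76.3  75.2  76.9]
blue [536.9  -8.5  73.2  75.3  77.2]
yel [453.4  10.3  75.7  76.6  77.1]
felt ((557.39892578125, 74.93305206298828), (73.01984405517578, 73.56244659423828), 76.81777954101562)
cam [0.35559727 0.01566271 1.00995854]
cam [ 1.01527046 -0.44280142  0.70656561]
L [ 0.3981 -0.0271  0.016 ]
bot [ 0.5768 -0.0669  0.016 ]
R [0.6196 0.1104 0.016 ]
top [0.4382 0.1533 0.016 ]
blue scene top [ 0.5378 -0.0071  0.076 ]
yel scene top [0.4558 0.0115 0.076 ]
red scene top [0.4747 0.0947 0.076 ]
blue top top [ 0.5377 -0.0088  0.076 ]
yel top top [0.4518 0.0102 0.076 ]
red top top [0.4733 0.0929 0.076 ]
```

```bash
cat >> h.py <<'E'
from scipy.spatial.transform import Rotation as Ro
def plan(x,y,z,yaw):
    "delta to TCP target (m), tool down, jaws along world angle yaw (deg)"
    s=get_state(); R0=Ro.from_quat(s["eef_rot"]); a=np.radians(yaw)
    best=None
    for b in (a,a+np.pi):
        X=np.array([np.cos(b),np.sin(b),0]);Z=np.array([0,0,-1.]);T=Ro.from_matrix(np.c_[X,np.cross(Z,X),Z])
        rv=(R0.inv()*T).as_rotvec()
        if best is None or np.linalg.norm(rv)<np.linalg.norm(best): best=rv
    d=R0.inv().apply(np.array([x,y,z])-s["tool_pos"])
    print("t",round(s["clock"],3),"pos",np.round(s["tool_pos"],4),"F",np.round(s["contact_force"],2),"open",round(s["opening"],3))
    print("delta mm",(d*1000).round(1),"norm",(d/.3).round(4),"turn norm",(best/np.pi).round(4),"deg",np.degrees(best).round(1))
E
python3 -c "
from h import *
plan(.5375,-.008,.2,77); plan(.36,-.30,.23,-90)"
```

```text
t 0.1 pos [ 0.1975 -0.5925  0.257 ] F [ 0.36 -0.58 -0.28] open 1.001
delta mm [-446.8 -507.5   57.6] norm [-1.4893 -1.6915  0.1922] turn norm [0.0002 0.0005 0.1747] deg [ 0.   0.1 31.4]
t 0.1 pos [ 0.1975 -0.5925  0.257 ] F [ 0.36 -0.58 -0.28] open 1.001
delta mm [-226.  -246.7   27.3] norm [-0.7533 -0.8224  0.0911] turn norm [1.000e-04 5.000e-04 1.024e-01] deg [ 0.   0.1 18.4]
```

>>> play_rows(deltas=[[[-1,-0.15,-0.17,0.02,0,0,0.03],[-1,-0.3,-0.34,0.04,0,0,0.06],[-1,-0.45,-0.51,0.06,0,0,0.09],[-1,-0.6,-0.68,0.08,0,0,0.1],[-1,-0.75,-0.85,0.1,0,0,0.1]]])

```text
clock: 0.72
tool_pos: [0.3543, -0.3217, 0.2297]
eef_rot: [0.71, -0.705, -0.001, -0.0]
contact_force: [0.6, -0.2, 0.3]
opening: 0.999
```

```bash
python3 -c "
from h import *
plan(.5375,-.008,.2,77)"
```

```text
t 0.725 pos [ 0.3543 -0.3217  0.2297] F [ 0.63 -0.17  0.28] open 0.999
delta mm [-312.3 -185.5   30. ] norm [-1.0411 -0.6182  0.1002] turn norm [0.0002 0.0005 0.0745] deg [ 0.   0.1 13.4]
```

>>> play_rows(deltas=[[[-1,-0.17,-0.1,0.02,0,0,0.02],[-1,-0.34,-0.2,0.04,0,0,0.04],[-1,-0.51,-0.3,0.06,0,0,0.06],[-1,-0.68,-0.4,0.08,0,0,0.0745],[-1,-0.85,-0.51,0.1,0,0,0.0745]]])

```text
clock: 1.35
tool_pos: [0.506, -0.0638, 0.1996]
eef_rot: [-0.622, 0.783, 0.001, -0.0]
contact_force: [0.9, -1.2, 0.4]
opening: 0.998
```

```bash
python3 -c "
from h import *
plan(.5375,-.008,.2,77)"
```

```text
t 1.35 pos [ 0.506  -0.0638  0.1996] F [ 0.94 -1.16  0.4 ] open 0.998
delta mm [-61.5 -18.2  -0.4] norm [-0.205  -0.0605 -0.0013] turn norm [ 0.0004  0.0003 -0.0001] deg [ 0.1  0.1 -0. ]
```

>>> play_rows(deltas=[[[-1,-0.12,-0.035,0,0,0,0],[-1,-0.205,-0.06,0,0,0,0],[-1,-0.205,-0.06,0,0,0,0],[-1,-0.205,-0.06,0,0,0,0]]])

```text
clock: 1.85
tool_pos: [0.5365, -0.0094, 0.1994]
eef_rot: [-0.622, 0.783, 0.001, -0.001]
contact_force: [-0.6, -0.5, -0.6]
opening: 0.998
```

```bash
python3 -c "
from h import *
plan(.5375,-.008,.2,77)
M=vision.camera_model('wrist'); im=vision.snapshot('wrist')[:,:,::-1]; cv2.imwrite('pics/w1.png',im)
W=M['world_to_cam'];print('cam',-W[:3,:3].T@W[:3,3])
import pickle; pickle.dump(M,open('w1.pkl','wb'))
print(proj('wrist',[.5373,-.008,.076],M))"
```

```text
t 1.85 pos [ 0.5365 -0.0094  0.1994] F [-0.57 -0.49 -0.63] open 0.998
delta mm [-1.6 -0.7 -0.6] norm [-0.0052 -0.0023 -0.002 ] turn norm [ 0.0008 -0.0001 -0.0005] deg [ 0.1 -0.  -0.1]
cam [ 0.60437264 -0.02565826  0.32648539]
[318.64792991 237.06562996]
```

View pics/w1.png

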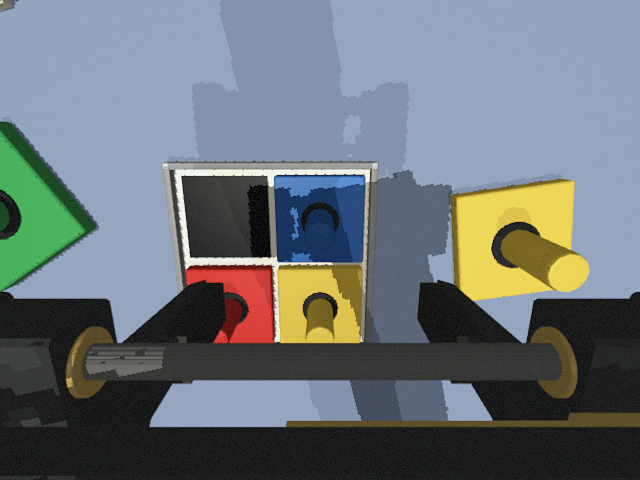

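The wrist view shows the tray square to the image. Blue's base spans about (275–364, 176–262), and its grip top is at about (319,237), as predicted. Now I'll check the tray corners and base edges from this view.

```bash
python3 -c "
from h import *
import pickle; M=pickle.load(open('w1.pkl','rb'))
im=cv2.imread('pics/w1.png')
for p in [(164,163.5),(377,163.5)]: print('rim',cast('wrist',p,.016,M).round(4))
for p in [(275,176),(364,176),(364,262),(275,262)]: print('blue',cast('wrist',p,.02,M).round(4))
for p in [(183,176),(270,176),(270,258),(188,258)]: print('felt',cast('wrist',p,.006,M).round(4))
c=np.array([506,43.]);u=np.array([.2250,.9744]);v=np.array([.9744,-.2250])
print('pred rim', c+94*u+94*v, c-94*u+94*v)
print('blue ctr pred',c+43*v-43*u,'felt',c+43*v+43*u)
cv2.imwrite('pics/w1c.png',cv2.resize(im[150:350,150:400],None,fx=3,fy=3,interpolation=cv2.INTER_CUBIC))
"
```

```text
rim [0.6161 0.1116 0.016 ]
rim [ 0.5741 -0.0682  0.016 ]
blue [0.5841 0.0201 0.02  ]
blue [ 0.5667 -0.0548  0.02  ]
blue [ 0.4895 -0.0394  0.02  ]
blue [0.5082 0.0408 0.02  ]
felt [0.6021 0.1031 0.006 ]
felt [0.5843 0.0266 0.006 ]
felt [0.5088 0.0474 0.006 ]
felt [0.5268 0.1245 0.006 ]
pred rim [618.7436 113.4436] [576.4436 -69.7436]
blue ctr pred [538.2242  -8.5742] felt [557.5742  75.2242]
```

View pics/w1c.png

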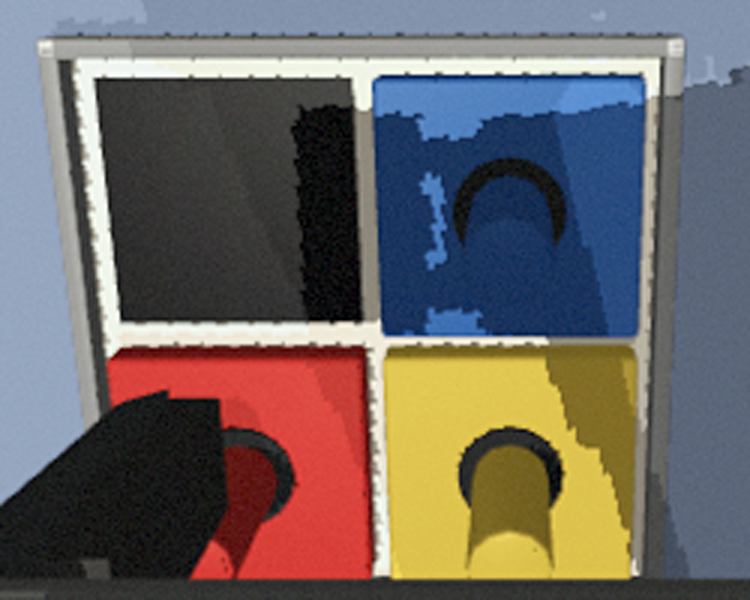

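>>> play_rows(deltas=[[[-1,-0.005,-0.002,0.14,0,0,0],[-1,-0.005,-0.002,0.28,0,0,0],[-1,-0.005,-0.002,0.41,0,0,0],[-1,-0.005,-0.002,0.5,0,0,0],[-1,-0.005,-0.002,0.5,0,0,0]]], force=5)

```text
clock: 2.52
tool_pos: [0.5352, -0.0101, 0.0482]
eef_rot: [-0.621, 0.784, 0.002, -0.003]
contact_force: [-1.6, -0.2, -0.3]
opening: 0.999
```

```bash
python3 -c "
from h import *
plan(.5373,-.0082,.048,77)"
```

```text
t 2.525 pos [ 0.5352 -0.0101  0.0482] F [-1.57 -0.2  -0.31] open 0.999
delta mm [-2.3 -1.6  0.1] norm [-0.0077 -0.0055  0.0005] turn norm [ 0.002  -0.0007 -0.0016] deg [ 0.4 -0.1 -0.3]
```

>>> play_rows(deltas=[[[-1,-0.01,-0.006,0,0.002,0,-0.002],[0,-0.01,-0.006,0,0.002,0,-0.002],[0.35,-0.01,-0.006,0,0.002,0,-0.002],[0.35,-0.01,-0.006,0,0.002,0,-0.002],[0.35,-0.01,-0.006,0,0.002,0,-0.002]]], force=5)

```text
clock: 3.15
tool_pos: [0.5377, -0.0076, 0.0483]
eef_rot: [-0.623, 0.782, -0.001, -0.001]
contact_force: [0.0, 0.2, -0.0]
opening: 0.572
```

```bash
python3 -c "
from h import *
plan(.5373,-.0082,.048,77)"
```

```text
t 3.15 pos [ 0.5377 -0.0076  0.0483] F [ 0.04  0.24 -0.05] open 0.572
delta mm [0.7 0.3 0.3] norm [0.0023 0.0009 0.0012] turn norm [-0.0001 -0.0007  0.0004] deg [-0.  -0.1  0.1]
```

>>> play_rows(deltas=[[[0.5,0,0,0,0,0,0],[0.6,0,0,0,0,0,0],[0.6,0,0,0,0,0,0],[0.6,0,0,0,0,0,0],[0.6,0,0,0,0,0,0]]], force=4)

```text
clock: 3.78
tool_pos: [0.5377, -0.0076, 0.0483]
eef_rot: [-0.623, 0.782, -0.001, -0.001]
contact_force: [0.5, -0.3, -0.2]
opening: 0.265
```

```bash
python3 -c "
from h import *
plan(.557,.0753,.048,77)"
```

```text
t 3.775 pos [ 0.5377 -0.0076  0.0483] F [ 0.45 -0.28 -0.24] open 0.265
delta mm [-85.2  -0.3   0.2] norm [-0.2838 -0.0009  0.0005] turn norm [-0.0001 -0.0007  0.0004] deg [-0.  -0.1  0.1]
```

>>> play_rows(deltas=[[[0.6,-0.02,0,0,0,0,0],[0.6,-0.05,0,0,0,0,0],[0.6,-0.08,0,0,0,0,0],[0.6,-0.11,0,0,0,0,0],[0.6,-0.14,0,0,0,0,0]]])

```text
clock: 4.4
tool_pos: [0.5473, 0.0339, 0.0483]
eef_rot: [-0.623, 0.782, -0.001, -0.001]
contact_force: [0.0, -0.9, 1.8]
opening: 0.271
```

```bash
python3 -c "
from h import *
plan(.557,.0757,.048,77)"
```

```text
t 4.4 pos [0.5473 0.0339 0.0483] F [ 0.04 -0.91  1.83] open 0.271
delta mm [-42.9  -0.2   0.2] norm [-0.1429 -0.0005  0.0007] turn norm [-0.0001 -0.0007  0.0005] deg [-0.  -0.1  0.1]
```

>>> play_rows(deltas=[[[0.6,-0.03,0,0,0,0,0],[0.6,-0.06,0,0,0,0,0],[0.6,-0.09,0,0,0,0,0],[0.6,-0.12,0,0,0,0,0],[0.6,-0.143,0,0,0,0,0]]])

```text
clock: 5.03
tool_pos: [0.557, 0.0762, 0.0483]
eef_rot: [-0.623, 0.782, -0.001, -0.001]
contact_force: [-1.5, -2.5, 4.7]
opening: 0.272
```

>>> play_rows(deltas=[[[0.6,0,0,0,0,0,0],[0.6,0,0,0,0,0,0]]])

```text
clock: 5.28
tool_pos: [0.5572, 0.0775, 0.0483]
eef_rot: [-0.624, 0.782, -0.001, -0.0]
contact_force: [0.7, 2.0, 1.3]
opening: 0.272
```

```bash
python3 -c "
from h import *
plan(.557,.0757,.048,77)
M=vision.camera_model('wrist'); im=vision.snapshot('wrist')[:,:,::-1]; cv2.imwrite('pics/w2.png',im)
im=vision.snapshot('scene')[:,:,::-1]; cv2.imwrite('pics/s2.png',im); cv2.imwrite('pics/s2c.png',cv2.resize(im[190:340,250:450],None,fx=4,fy=4,interpolation=cv2.INTER_CUBIC))
"
```

```text
t 5.275 pos [0.5572 0.0775 0.0483] F [0.65 2.03 1.3 ] open 0.272
delta mm [ 1.8 -0.2  0.3] norm [ 0.0061 -0.0005  0.0011] turn norm [-0.0003 -0.0002  0.0009] deg [-0.  -0.   0.2]
```

View pics/w2.png

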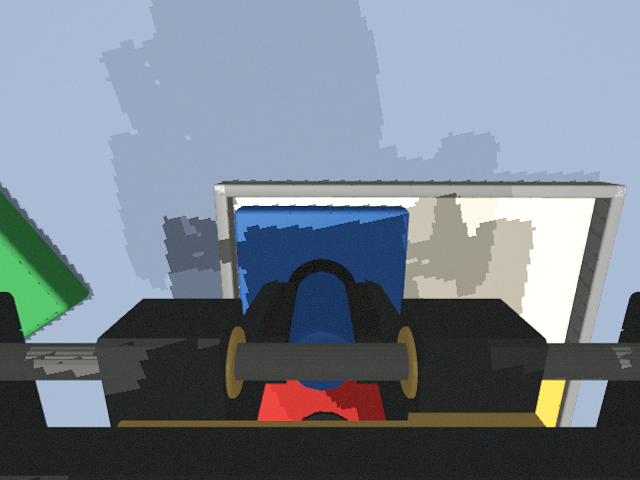

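View pics/s2c.png

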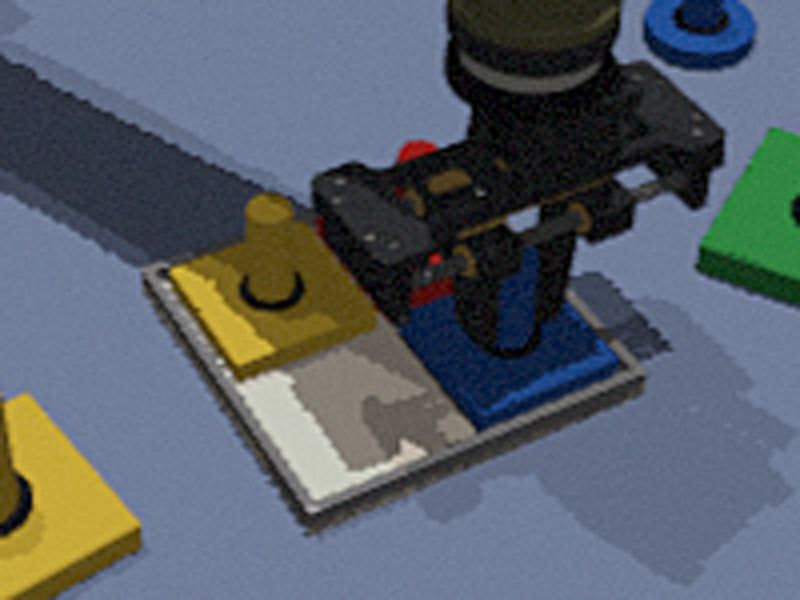

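```bash
python3 -c "
from h import *
M=vision.camera_model('wrist')
u=np.array([.2250,.9744]);v=np.array([.9744,-.2250])
def uv(p,z): q=cast('wrist',p,z,M)[:2]*1000; return np.round([q@u,q@v],1)
print('rim',uv((216,183),.016),uv((624,185),.016),'rim inner',uv((229,196),.016),uv((609,198),.016))
print('blue',uv((237,207),.02),uv((408,207),.02)); print('tcp',get_state()['tool_pos'][:2]*1000@np.c_[u,v])
im=cv2.imread('pics/w2.png'); cv2.imwrite('pics/w2c.png',cv2.resize(im[170:300,200:440],None,fx=3.3,fy=3.3,interpolation=cv2.INTER_CUBIC))
"
```

```text
rim [248.  576.6] [ 63.3 576. ] rim inner [242.6 570.7] [ 68.8 570.1]
blue [238.3 566.4] [161.5 566.5]
tcp [200.73891125 525.58285559]
```

View pics/w2c.png

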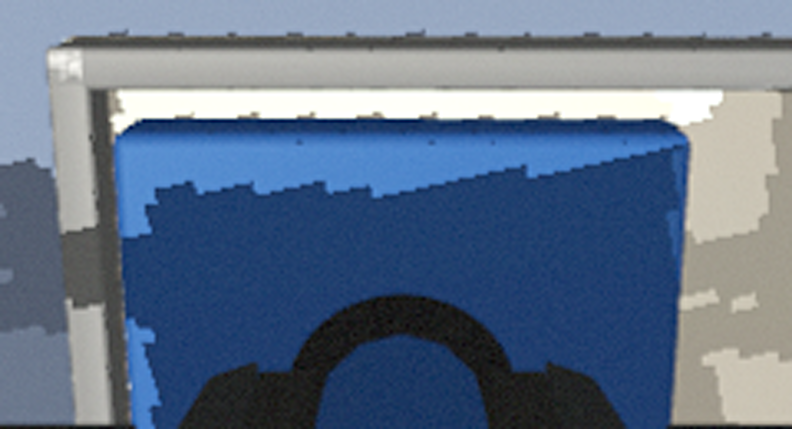

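Blue is about 2 mm past the bay centre along the slide, so I'll ease it back before releasing.

>>> play_rows(deltas=[[[0.6,0.004,0,0,0,0,0],[0.6,0.008,0,0,0,0,0],[0.6,0.008,0,0,0,0,0],[0.6,0.008,0,0,0,0,0]]])

```text
clock: 5.88
tool_pos: [0.5567, 0.0748, 0.0483]
eef_rot: [-0.623, 0.782, -0.001, -0.0]
contact_force: [0.2, 1.4, 2.3]
opening: 0.269
```

```bash
python3 -c "
from h import *
plan(.557,.0757,.048,77)"
```

```text
t 5.875 pos [0.5567 0.0748 0.0483] F [0.22 1.45 2.32] open 0.269
delta mm [-1.  -0.1  0.3] norm [-0.0033 -0.0003  0.001 ] turn norm [-0.0003 -0.0003  0.0007] deg [-0.  -0.1  0.1]
```

>>> play_rows(deltas=[[[0.3,0,0,0,0,0,0],[0,0,0,0,0,0,0],[0,0,0,0,0,0,0],[-0.2,0,0,0,0,0,0],[-0.2,0,0,0,0,0,0]]])

```text
clock: 6.5
tool_pos: [0.5567, 0.0747, 0.0483]
eef_rot: [-0.623, 0.782, -0.001, -0.0]
contact_force: [-0.2, -0.7, 0.3]
opening: 0.603
```

>>> play_rows(deltas=[[[-0.2,0,0,-0.05,0,0,0],[-0.2,0,0,-0.15,0,0,0],[-0.4,0,0,-0.3,0,0,0],[-0.6,0,0,-0.4,0,0,0],[-1,0,0,-0.4,0,0,0]]])

```text
clock: 7.12
tool_pos: [0.5582, 0.075, 0.1714]
eef_rot: [-0.623, 0.782, -0.002, 0.002]
contact_force: [-0.5, 0.6, -0.0]
opening: 0.892
```

```bash
python3 -c "
from h import *
plan(.4540,.0108,.17,-13)"
```

```text
t 7.125 pos [0.5582 0.075  0.1714] F [-0.52  0.59 -0.01] open 0.892
delta mm [85.9 87.3  0.7] norm [0.2862 0.291  0.0024] turn norm [-0.0019 -0.0012 -0.4994] deg [ -0.3  -0.2 -89.9]
```

>>> play_rows(deltas=[[[-1,0.06,0.06,0,0,0,-0.055],[-1,0.12,0.12,0,0,0,-0.11],[-1,0.18,0.18,0,0,0,-0.165],[-1,0.24,0.24,0,0,0,-0.22],[-1,0.286,0.291,0,0,0,-0.275]]])

```text
clock: 7.75
tool_pos: [0.4524, 0.0101, 0.1703]
eef_rot: [0.895, -0.447, 0.002, -0.001]
contact_force: [0.1, -0.5, 0.1]
opening: 0.998
```

```bash
python3 -c "
from h import *
print(get_state()['q'].round(2) if hasattr(get_state()['q'],'round') else get_state()['q'])
plan(.4540,.0108,.17,-13)"
```

```text
[-0.06  0.63 -0.11  2.16  0.19  0.35 -1.25]
t 7.75 pos [0.4524 0.0101 0.1703] F [ 0.15 -0.5   0.12] open 0.998
delta mm [ 0.4 -1.7  0.3] norm [ 0.0015 -0.0056  0.0009] turn norm [-0.0007 -0.0013 -0.2227] deg [ -0.1  -0.2 -40.1]
```

>>> play_rows(deltas=[[[-1,0,-0.005,0,0,0,-0.055],[-1,0,-0.005,0,0,0,-0.11],[-1,0,-0.005,0,0,0,-0.165],[-1,0,-0.005,0,0,0,-0.2227],[-1,0,-0.005,0,0,0,-0.2227]]])

```text
clock: 8.38
tool_pos: [0.453, 0.011, 0.1698]
eef_rot: [0.993, -0.114, 0.001, -0.0]
contact_force: [0.1, -0.0, 0.1]
opening: 1.003
```

```bash
python3 -c "
from h import *
plan(.4540,.0108,.048,-13)
im=vision.snapshot('wrist')[:,:,::-1]; cv2.imwrite('pics/w3.png',im)
im=vision.snapshot('top')[:,:,::-1]; cv2.imwrite('pics/t3.png',im)"
```

```text
t 8.375 pos [0.453  0.011  0.1698] F [ 0.13 -0.05  0.07] open 1.003
delta mm [6.000e-01 1.000e-01 1.218e+02] norm [2.100e-03 2.000e-04 4.059e-01] turn norm [-0.0003 -0.0009 -0.0006] deg [-0.1 -0.2 -0.1]
```

View pics/w3.png

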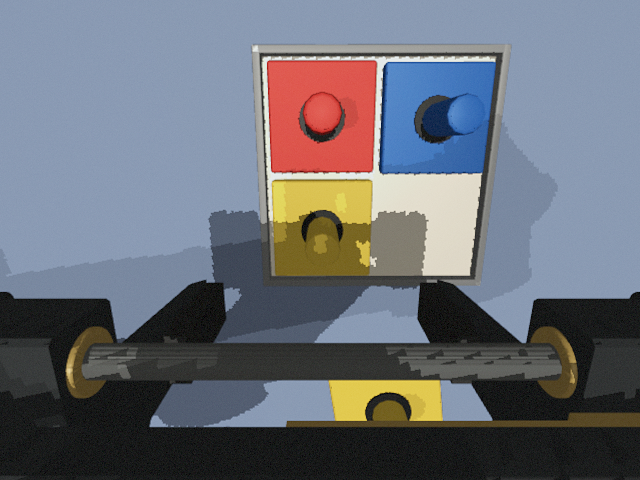

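Blue now sits over the felt bay at about (382–497, 62–173), red is untouched at (268–377, 60–172), and the tool is above yellow at (323,240). I'll work out blue's centring from these pixels.

```bash
python3 -c "
from h import *
M=vision.camera_model('wrist')
u=np.array([.2250,.9744]);v=np.array([.9744,-.2250])
def uv(p,z): q=cast('wrist',p,z,M)[:2]*1000; return np.round([q@u,q@v],1)
for n,p,z in [('rim',(253,45),.016),('rim',(511,45),.016),('rim',(480,284),.016),('rim',(266,284),.016)]+[('red',q,.02) for q in [(268,61),(377,61),(373,172),(272,172)]]+[('blue',q,.02) for q in [(384,63),(497,63),(488,173),(381,173)]]+[('yel',q,.02) for q in [(273,181),(372,181),(370,276),(274,276)]]: print(n,uv(p,z))
im=cv2.imread('pics/w3.png'); cv2.imwrite('pics/w3c.png',cv2.resize(im[35:295,245:520],None,fx=2.3,fy=2.3,interpolation=cv2.INTER_CUBIC))
"
```

```text
rim [249.1 390.5]
rim [248.4 576.4]
rim [ 62.8 576.1]
rim [ 63.8 391.2]
red [237.8 401.3]
red [237.5 479.6]
red [159.  479.5]
red [159.3 400.9]
blue [236.2 484.7]
blue [235.9 566. ]
blue [157.8 569.3]
blue [158.2 485.8]
yel [152.4 401.4]
yel [152. 479.]
yel [ 72.3 480.1]
yel [ 72.7 398.9]
```

View pics/w3c.png

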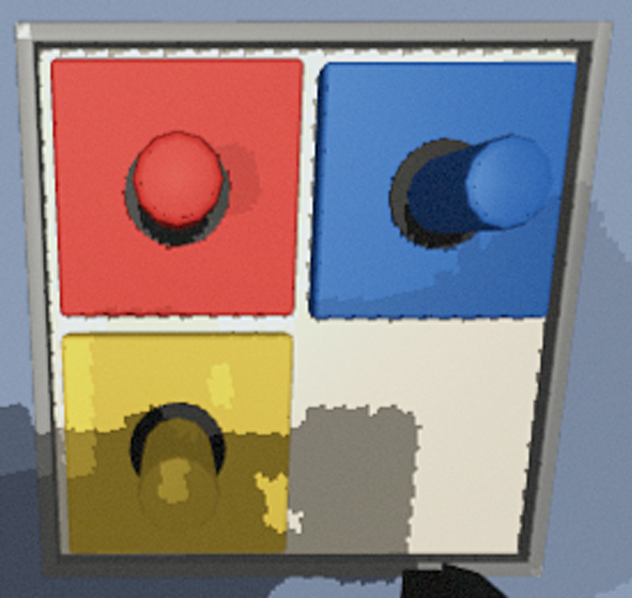

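Blue is within about 1–2 mm of its bay centre. Yellow's centre measures (0.4540, 0.0105), so I'll descend there.

>>> play_rows(deltas=[[[-1,0.003,0,0.12,0,0,0],[-1,0.003,0,0.24,0,0,0],[-1,0.003,0,0.34,0,0,0],[-1,0.003,0,0.405,0,0,0],[-1,0.003,0,0.405,0,0,0]]])

```text
clock: 9.1
tool_pos: [0.4536, 0.0107, 0.0469]
eef_rot: [0.993, -0.116, 0.0, 0.001]
contact_force: [0.2, -0.9, -0.1]
opening: 1.003
```

```bash
python3 -c "
from h import *
plan(.4540,.0107,.048,-13)"
```

```text
t 9.1 pos [0.4536 0.0107 0.0469] F [ 0.24 -0.92 -0.11] open 1.003
delta mm [ 0.3 -0.1 -1.1] norm [ 0.0012 -0.0003 -0.0035] turn norm [ 0.0006 -0.0003 -0.0016] deg [ 0.1 -0.  -0.3]
```

>>> play_rows(deltas=[[[0,0.001,0,-0.003,0,0,-0.0015],[0.3,0.001,0,-0.003,0,0,-0.0015],[0.35,0.001,0,-0.003,0,0,-0.0015],[0.35,0.001,0,-0.003,0,0,-0.0015],[0.4,0.001,0,-0.003,0,0,-0.0015]]])

```text
clock: 9.72
tool_pos: [0.454, 0.0106, 0.048]
eef_rot: [0.994, -0.113, 0.0, 0.001]
contact_force: [-0.4, 0.4, -0.1]
opening: 0.454
```

>>> play_rows(deltas=[[[0.5,0,0,0,0,0,0],[0.6,0,0,0,0,0,0],[0.6,0,0,0,0,0,0],[0.6,0,0,0,0,0,0]]], force=4)

```text
clock: 10.22
tool_pos: [0.454, 0.0106, 0.048]
eef_rot: [0.994, -0.113, 0.0, 0.001]
contact_force: [0.1, 0.2, 1.7]
opening: 0.271
```

```bash
python3 -c "
from h import *
plan(.4540+.0838,.0107-.0193,.048,-13)"
```

```text
t 10.225 pos [0.454  0.0106 0.048 ] F [0.1  0.22 1.68] open 0.271
delta mm [86.  -0.2  0.1] norm [ 2.867e-01 -7.000e-04  2.000e-04] turn norm [ 0.0006 -0.0003 -0.0002] deg [ 0.1 -0.1 -0. ]
```

>>> play_rows(deltas=[[[0.6,0.02,0,0,0,0,0],[0.6,0.05,0,0,0,0,0],[0.6,0.08,0,0,0,0,0],[0.6,0.11,0,0,0,0,0],[0.6,0.14,0,0,0,0,0]]])

```text
clock: 10.85
tool_pos: [0.4956, 0.0008, 0.048]
eef_rot: [0.994, -0.114, 0.0, 0.001]
contact_force: [-1.2, -0.3, -1.2]
opening: 0.27
```

```bash
python3 -c "
from h import *
plan(.4540+.0838,.0107-.0193,.048,-13)"
```

```text
t 10.85 pos [0.4956 0.0008 0.048 ] F [-1.25 -0.25 -1.23] open 0.27
delta mm [43.2 -0.4  0.1] norm [ 0.1439 -0.0013  0.0003] turn norm [ 0.0006 -0.0004 -0.0003] deg [ 0.1 -0.1 -0.1]
```

>>> play_rows(deltas=[[[0.6,0.03,-0.001,0.001,0,0,0],[0.6,0.06,-0.001,0.001,0,0,0],[0.6,0.09,-0.001,0.001,0,0,0],[0.6,0.12,-0.001,0.001,0,0,0],[0.6,0.139,-0.001,0.001,0,0,0]]])

```text
clock: 11.48
tool_pos: [0.5369, -0.0085, 0.0479]
eef_rot: [0.993, -0.114, 0.001, 0.001]
contact_force: [-4.8, 0.8, 5.4]
opening: 0.267
```

>>> play_rows(deltas=[[[0.6,0,0,0,0,0,0],[0.6,0,0,0,0,0,0]]])

```text
clock: 11.72
tool_pos: [0.5378, -0.0087, 0.0479]
eef_rot: [0.993, -0.114, 0.001, 0.001]
contact_force: [-0.5, -0.2, 1.0]
opening: 0.271
```

```bash
python3 -c "
from h import *
plan(.4540+.0838,.0107-.0193,.048,-13)
im=vision.snapshot('wrist')[:,:,::-1]; cv2.imwrite('pics/w4.png',im)"
```

```text
t 11.725 pos [ 0.5378 -0.0087  0.0479] F [-0.5  -0.18  0.99] open 0.271
delta mm [-0.  -0.1 -0.1] norm [-0.     -0.0004 -0.0004] turn norm [ 0.0005 -0.0009 -0.0006] deg [ 0.1 -0.2 -0.1]
```

View pics/w4.png

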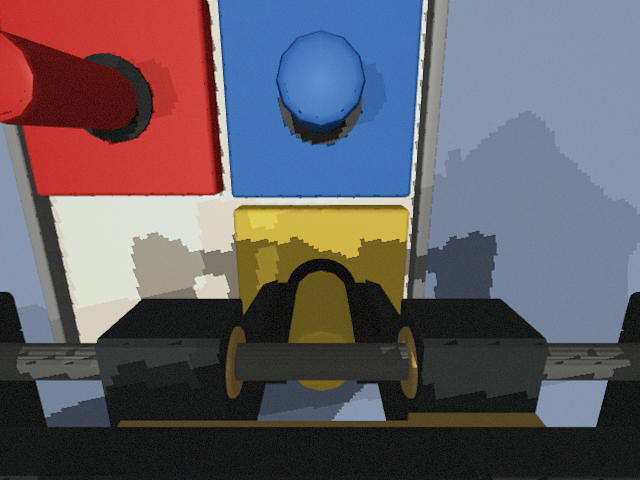

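Exactly on target: yellow at (235–408, 207–300) lines up with blue. Releasing and rising.

>>> play_rows(deltas=[[[0.3,0,0,0,0,0,0],[0,0,0,0,0,0,0],[0,0,0,0,0,0,0],[-0.2,0,0,0,0,0,0],[-0.2,0,0,0,0,0,0]]])

```text
clock: 12.4
tool_pos: [0.5378, -0.0087, 0.0479]
eef_rot: [0.993, -0.114, 0.001, 0.001]
contact_force: [0.2, 0.2, -0.0]
opening: 0.6
```

>>> play_rows(deltas=[[[-0.2,0,0,-0.05,0,0,0],[-0.2,0,0,-0.15,0,0,0],[-0.4,-0.1,0.05,-0.32,0,0,0],[-0.4,-0.25,0.05,-0.48,0,0,0],[-0.4,-0.4,0.05,-0.6,0,0,0]]])

```text
clock: 13.02
tool_pos: [0.4163, 0.0044, 0.2298]
eef_rot: [0.993, -0.114, 0.003, 0.001]
contact_force: [0.6, 1.0, 0.9]
opening: 0.701
```

>>> play_rows(deltas=[[[-0.4,0,0.2,-0.1,0,0,0],[-0.4,0,0.4,-0.1,0,0,0],[-0.4,0,0.6,-0.1,0,0,0],[-0.4,0,0.8,-0.1,0,0,0],[-0.4,0,0.9,-0.1,0,0,0]]])

```text
clock: 13.65
tool_pos: [0.353, -0.2617, 0.2609]
eef_rot: [0.993, -0.117, 0.003, 0.002]
contact_force: [1.0, 0.6, 0.0]
opening: 0.698
```

```bash
python3 - <<'E'
from h import *
plan(.5,0,.2,-13)
for n in ("top","scene"):
    im=vision.snapshot(n)[:,:,::-1].copy(); cv2.imwrite(f"pics/{n}5.png",im)
    x0,y0,x1,y1={"scene":(270,215,425,330),"top":(235,170,370,300)}[n]
    cv2.imwrite(f"pics/{n}5c.png",cv2.resize(im[y0:y1,x0:x1],None,fx=4.5,fy=4.5,interpolation=cv2.INTER_CUBIC))
im=cv2.imread("pics/top5.png")
u=np.array([.2250,.9744]);v=np.array([.9744,-.2250])
for c in HS:
    q=rect("top",im,c,(235,170,370,300),0.020); print(c,q,"tray rel",((q[:2]-[505.3,42.7])@u).round(1),((q[:2]-[505.3,42.7])@v).round(1))
E
```

```text
t 13.65 pos [ 0.353  -0.2617  0.2609] F [0.98 0.57 0.03] open 0.698
delta mm [  81.9 -288.9   60.6] norm [ 0.2732 -0.9629  0.2018] turn norm [ 0.0009 -0.0018 -0.0023] deg [ 0.2 -0.3 -0.4]
red [473.1  93.7  76.3  75.1  76.7] tray rel 42.4 -42.9
blue [555.9  73.5  74.4  75.5  77.1] tray rel 41.4 42.4
yel [537.2  -8.7  75.6  77.5  76.7] tray rel -42.9 42.6
```

View pics/top5c.png

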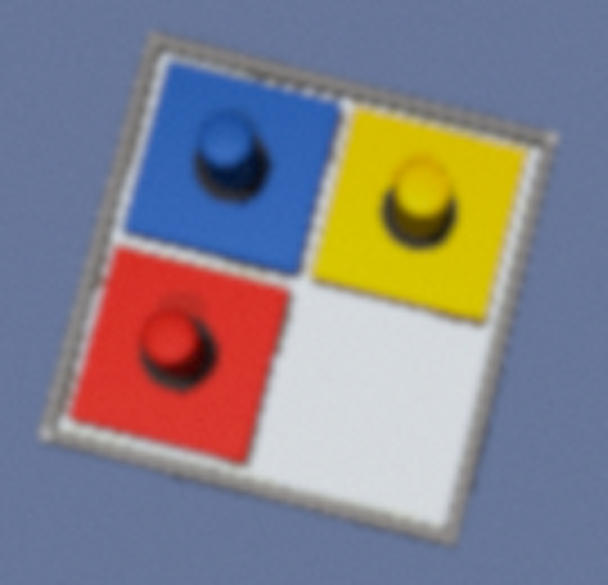

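View pics/scene5c.png

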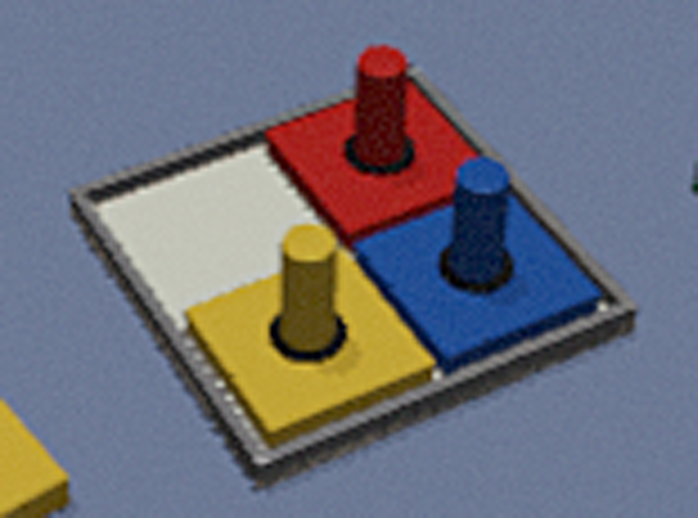

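Both stamps are flat, upright and separate in their bays, and red hasn't moved (473.1, 93.7 against 473.0, 93.6). Handing in.

```bash
python3 -c "
from h import *
print(np.abs(get_state()['qd']).max()); print(r.finish_job())"
```

```text
0.06898392716379781
the job is handed in; nothing more can be done
None
```

I slid the square blue stamp onto the felt bay, then slid the yellow stamp into the bay blue had left, and handed the job in at about 13.8 s. I moved each stamp with a light 4 N grip and kept the tool at a constant height.

**Position:** In the last top view, blue is about 1.5–2 mm short of its bay centre along its slide, and yellow is within about 0.5 mm of its centre. I left blue's offset as it was rather than grip it again. Red had moved no more than 0.1 mm.

**Standing free:** The scene view shows both moved stamps upright with gaps all round. The arm was well clear and touching nothing.

**Checks that disagreed:**
- The wrist camera put blue 41–42 mm from the tray centre along its slide, against 43 mm for the bay centre and 41.4 mm from the top camera. That is within the 2 mm calibration.
- Midway through the yellow slide, the wrist force briefly read about 1.2 N of downward pull, less than the stamp's weight of about 2 N. I lowered the tool 0.3 mm for the rest of the slide. I saw no sign of lifting, but I took no picture at that moment.

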